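Post a cleaned lens barrel into the dust box and bolt its flap

ROBOT

A 6-joint arm with a two-finger parallel gripper is mounted at the origin on the work surface; the furniture and walls round the work are solid. World frame = base frame: x ahead of the robot, y to its left, z up, the work surface at z = 0. Lengths are in mm, angles in rad, forces in N, time in s.
With the tool pointing down it reaches from about 225 to 725 mm from the base axis. Payload 3.1 kg.
Tool frame: the origin (TCP) lies midway between the tips of the shut fingers; the grasp point (between the pads) lies 19 mm behind it; z points along the fingers, y is the line along which they close (so a half turn about z gives the same grasp; the last joint's range is limited). The gripper opens to 85 mm and grips with 20 to 120 N. Pads are 22 mm wide; open, the fingers measure 114 mm over their backs; the gripper's body (76 mm by 85 mm) begins 54 mm behind the grasp point. The pads swing forward as they close: fully open they stand 13 mm farther back than shut.
Start: joints at [1.164, 0.048, 0.099, 1.622, 0, 1.443], TCP at [144.489, 504.718, 231.312] pointing down, gripper open.
Joint ranges: [-2.91, 2.91], [-0.99, 1.94], [-1.21, 1.42], [-2.12, 2.29], [-1.49, 1.47], [-3.14, 3.14]. Speed limits (rad/s): [2.79, 2.79, 3.14, 3.14, 3.14, 3.14].

INTERFACE

Orientations are given as a unit quaternion [w, x, y, z].
In Python, from cell import robot, read_camera, look_for gives the robot as it stands. Calls block until the motion is done:
- robot.move_to(position, orientation): joint-space move of the TCP to a pose.
- robot.movel(position, frame=None, rate=150, threshold=None): straight line of the TCP; frame=None keeps the orientation; rate is the mean speed in mm/s. With threshold (N) it stops when the force on the tool has changed by that much, and returns True; else False.
- robot.move_joints(angles): joint-space move.
- robot.set_gripper(opening, strength=None): opening from 0.0 (shut) to 1.0 (fully open); strength is the grip in N (None keeps the last); returns when the fingers have stopped.
- robot.sleep(seconds).
- robot.inverse_kinematics(position, orientation): joint angles nearest the present ones, or None.
- robot.state(): the state.
- read_camera(name): name is "scene" or "top"; returns a dict with "pixels" (400x640x3 uint8, red, green, blue), "z_map" (400x640 float32, mm along the optical axis (not along the pixel's ray), 0 where there is no reading), "camera_matrix" (3x3 intrinsics, pixels), "k1" (the pictures are not rectified: a ray, as slopes to the right and down, at radius r is drawn at 1 + k1 r^2 times it, then the intrinsics apply), "R" (3x3) and "t" (3): a world point X has camera coordinates R X + t. Camera axes: x right, y down, z forward; pixel columns grow to the right and rows downward; lengths in mm; the calibration is good to about 2 mm. A picture is of the moment at which its call begins.
A pose or a line that the arm cannot do raises robot.Unreachable and nothing moves.
- robot.finish_job(): hands the job in; it is judged then, once.
Trained networks look in a picture, given as the dict that the camera call returned (one of the last four; its "shot" number tells which), for a name from the list of things; names that differ only in an ending like _2 or _b are one class to them, and where a whole thing is asked for, a point or a joint stands for the part that bears it (a point fixed in the world has none). Each returns a list of dicts, best first, with "confidence" (0 to 1); they miss things now and then, are a little off and sometimes report something else, mostly with a low value. They report only what shows in the picture. A call takes as long as a camera call.
- look_for(query, picture): "rect" ([centre column, centre row, width, height] in pixels, round what is visible of it).
The state is a dict: "time": time; "joints": joint angles; "dq": joint speeds; "tau": joint torques, N m; "eef_pos": TCP position; "eef_rot": TCP orientation; "wrist_force": force on the tool from outside, world axes, zero at the start; "wrist_torque": the same for the moment, N m; "finger_gap": opening from 0.0 (shut) to 1.0 (fully open); "grip_force": force on a finger pad.
Only numpy, scipy, OpenCV 4.12 (cv2) and the standard library are available. Lean on these libraries where they do the work, as an engineer would, in place of code of your own. Each camera call takes 0.05 s, during which the arm holds its last target. There are 200 camera calls.

TASK

The tall lens barrel has been cleaned: draw the small bolt that bars the flap of the grey dust box, push the tall barrel right through the sprung flap so that it drops inside, and let the flap snap shut behind it. Then shoot the bolt fully home again. Leave the short barrel and the rubber stopper beside it where they stand.

Things in the scene. Friction and masses are not known exactly. Their poses are not given: they have to be found in the camera images.
- dust_box: Grey steel box with clear sides, fixed, 210 deep x 224 wide x 185 mm high; front faces its -x. Origin on the bench: x -105 (front) to +105, y -128 to +96 (+y = left seen from the front). Front panel upright to z 100, then a face sloping back at 45 deg with the flap, then a flat roof from x -20. Inside, a smooth plastic chute runs down from the sill to a felt floor.
- slot_center (a point): Middle of the flap opening, on the outer surface of the sloping face (at box x -65, y 0, z 140). Axes: x up the slope, y to the box's left, z straight out of the face (45 deg from vertical). Opening: 84 mm along x, 148 along y. Above it, from x = +46 to +60, a hinge cowl stands 32 mm out of the face over the opening's whole width, so a tool must come in along -z, tilted.
- flap (a joint): Aluminium flap, 144 x 80 mm, filling the opening; hinged along its upper edge, swings only inward. 0 = shut and flush, up to 1.45 rad. Lightly sprung shut, 0.2 to 0.3 N at its lower edge. The bolt really bars it. It closes by itself when nothing holds it; a thing still under it holds it open. A barrel let go with its rear end past the face slides down the chute by itself, out of the flap's way.
- bolt (a joint): Steel slide bolt on the face, to the right of the flap's lower right corner. 0 = fully home, its rod through a staple on the flap; positive = drawn, to the box's right (-y of slot_center), stop at 0.020 m. The rod is clear of the staple from 0.013. Friction 1.5 N, stays where it is left. Staple (y -58 to -67) and guide (y -76 to -86) stand 15 mm out of the face.
- bolt_knob (a point): Middle of the bolt's knob: a steel pin 13 mm across and 14 mm long standing along slot_center z, from 15 to 29 mm out of the face. Axes as slot_center. Home it is at x -28, y -96, z 22 mm from slot_center; it can be pushed sideways by a fingertip from either side.
- tall_barrel_center (a point): Tall lens barrel, the thing to post: black tube, open ends, 52 mm across and 72 high, 110 to 210 g, standing on the bench mat (top 2 mm above the bench). The point is its centre, half-way up; z along its axis. It changes places with the two things below. Tubes in the rack on its right, as near as 30 mm, reach 95 mm above the bench: hold it by its upper half, fingers not opened wider than needed.
- short_barrel_center (a point): Short black lens barrel, 52 mm across and 24 high, to be left alone. The point is its centre, half-way up.
- stopper_center (a point): Black rubber stopper, flange 43 mm across at the top, 32 high, to be left alone. The point is its centre, half-way up.

How it is judged:
By the outcome, as a careful person would: the job done as asked, in the order asked, and still so for the second after the job is handed in, with the robot touching nothing.
It also fails if it takes over 48 s, if anything falls off the work surface, if the arm or the gripper's body presses on something with over 40 N, if the wrist force passes 120 N, or if a joint passes its speed limit or range.

## Working session

There is one attempt and no reset: what is moved stays moved. The work goes in short steps, each a Python script; the robot and the scene stay as the last script left them, time stands still between calls to the robot, and variables do not carry over. Pictures are saved under pics/ and viewed, at most 10 in all, crops included, and the job is handed in when it is done.

```bash
ls; mkdir -p pics
cat > h.py <<'E'
import numpy as np, cv2
from cell import robot, read_camera, look_for
def rays(p,uv):
    K=p["camera_matrix"]; uv=np.asarray(uv,float).reshape(-1,2)
    d=(uv-[K[0,2],K[1,2]])/[K[0,0],K[1,1]]; s=d.copy()
    for _ in range(20): s=d/(1+p["k1"]*(s**2).sum(1,keepdims=True))
    return np.c_[s,np.ones(len(s))]
def world(p,uv,z=None):
    uv=np.asarray(uv,float).reshape(-1,2); r=rays(p,uv)
    if z is None: z=np.array([p["z_map"][int(v),int(u)] for u,v in uv.round()])
    return (r*np.reshape(z,(-1,1))-p["t"])@p["R"]
def cloud(p):
    v,u=np.mgrid[:400,:640]; return world(p,np.c_[u.ravel(),v.ravel()],p["z_map"].ravel()).reshape(400,640,3)
def proj(p,X):
    c=np.asarray(X,float).reshape(-1,3)@np.asarray(p["R"]).T+p["t"]; s=c[:,:2]/c[:,2:]
    s=s*(1+p["k1"]*(s**2).sum(1,keepdims=True)); K=p["camera_matrix"]; return s*[K[0,0],K[1,1]]+[K[0,2],K[1,2]]
def save(p,n): cv2.imwrite(f"pics/{n}.png",p["pixels"][...,::-1])
E
python3 - <<'E'
from h import *
for n in("scene","top"):
    p=read_camera(n); save(p,n+"0"); np.save(n,p,allow_pickle=True)
    print(n,"cam at",-np.array(p["R"]).T@p["t"],(p["z_map"]>0).mean())
    for q in("dust_box","flap","bolt","bolt_knob","tall_barrel_center","short_barrel_center","stopper_center"):
        for d in look_for(q,p)[:3]:
            r=d["rect"]; print(q,round(d["confidence"],2),np.round(r),world(p,np.clip(r[:2],0,[639,399])).round())
print(robot.state()["time"])
E
```

```text
pics
scene cam at [ -74.32538039 1021.8091067   542.14616692] 0.9959296875
dust_box 0.7 [222. 214. 137. 143.] [[539. 567. 143.]]
flap 0.7 [264. 194.  40.  55.] [[547. 461. 136.]]
bolt 0.55 [284. 176.  11.  22.] [[660. 296.  82.]]
tall_barrel_center 0.78 [348. 230.  26.  48.] [[369. 442. 114.]]
short_barrel_center 0.58 [410. 232.  23.  11.] [[366. 237.  14.]]
short_barrel_center 0.39 [259. 191.  58.  88.] [[551. 468. 145.]]
stopper_center 0.57 [372. 221.  21.  16.] [[439. 270.  31.]]
top cam at [ 420.38841564  376.43339831 1067.34156961] 0.9959921875
dust_box 0.73 [263. 158. 148. 155.] [[605. 487. 183.]]
flap 0.6 [284. 185.  66.  62.] [[555. 449. 139.]]
bolt 0.51 [322. 169.  17.  13.] [[592. 369. 115.]]
tall_barrel_center 0.75 [341. 238.  20.  24.] [[446. 325.   4.]]
short_barrel_center 0.52 [373. 274.  13.  26.] [[359. 250.   3.]]
stopper_center 0.64 [374. 234.  16.  20.] [[452. 250.  31.]]
0.8
```

View pics/scene0.png

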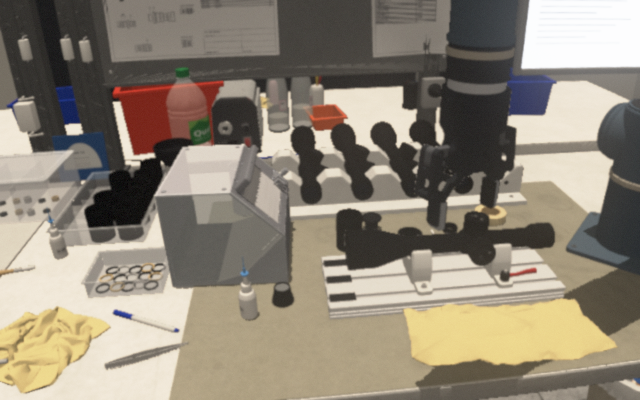

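View pics/top0.png

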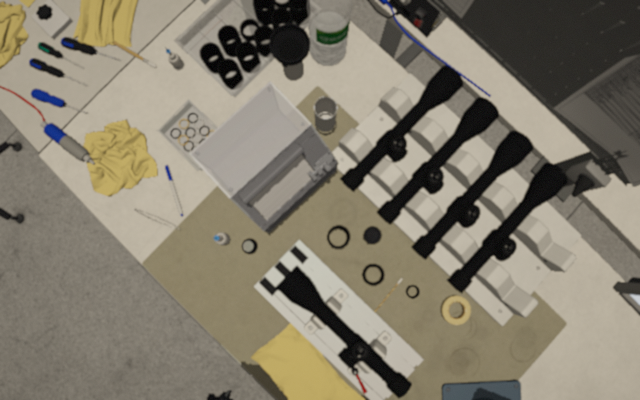

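The scene picture shows the box at about (225,215) with its flap facing right. The dark objects are mostly hidden behind the front scope rack. The top picture shows the box at (263,158), its bolt near (325,168), rings at (339,237) and (373,274), and the black stopper at (372,235). Next I'll fit the box pose and the barrel positions from depth.

Run:
```python
from h import *
p=np.load("top.npy",allow_pickle=True).item(); C=cloud(p); Z=C[...,2]
def circ(P):
    A=np.c_[2*P[:,:2],np.ones(len(P))]; s=np.linalg.lstsq(A,(P[:,:2]**2).sum(1),rcond=None)[0]; return s[:2],np.sqrt(s[2]+s[0]**2+s[1]**2)
for u,v in((339,237),(373,274),(372,235),(412,291),(249,246)):
    w=C[v-20:v+21,u-20:u+21].reshape(-1,3); w=w[w[:,2]>12]
    w=w[np.linalg.norm(w[:,:2]-w[:,:2].mean(0),axis=1)<45]
    t=w[w[:,2]>np.percentile(w[:,2],50)] if len(w) else w
    if len(w): print((u,v),len(w),np.percentile(w[:,2],[5,25,50,75,90,99]).round(),circ(t), w[:,:2].min(0).round(),w[:,:2].max(0).round())
# box: roof points, slope
m=(Z>175)&(Z<195); n,l,st,c=cv2.connectedComponentsWithStats(m.astype(np.uint8))
i=l[110,265] or 1+st[1:,4].argmax(); R=C[l==i]; rect=cv2.minAreaRect(R[:,:2].astype(np.float32)); print("roof",rect,np.median(R[:,2]))
# slope normals via plane RANSAC in box area
u0,v0=263,170; B=C[80:240,185:345].reshape(-1,3); B=B[(B[:,2]>105)&(B[:,2]<175)]
rng=np.random.default_rng(0);best=0
for _ in range(2000):
    a=B[rng.choice(len(B),3,False)]; nn=np.cross(a[1]-a[0],a[2]-a[0]); L=np.linalg.norm(nn)
    if L<50: continue
    nn/=L; nn*=np.sign(nn[2])
    if abs(nn[2]-.707)>.08: continue
    k=abs((B-a[0])@nn)<2.5
    if k.sum()>best: best=k.sum();K=k
q=B[K]; c0=q.mean(0); nn=np.linalg.svd(q-c0,full_matrices=False)[2][2]; nn*=np.sign(nn[2])
print("slope",best,nn,c0,"yaw",np.arctan2(-nn[1],-nn[0]))
a=p["pixels"][80:300,180:450]; cv2.imwrite("pics/crop.png",cv2.resize(a[...,::-1],None,fx=2.7,fy=2.7,interpolation=2))
```

```text
(339, 237) 196 [24. 61. 71. 73. 75. 77.] (array([447.26976421, 333.36798236]), np.float64(23.352187689959013)) [421. 308.] [473. 359.]
(373, 274) 171 [13. 19. 24. 26. 28. 29.] (array([358.22234905, 252.17971323]), np.float64(21.014140169116875)) [333. 230.] [382. 276.]
(372, 235) 358 [29. 31. 33. 52. 92. 97.] (array([463.92501165, 242.0702692 ]), np.float64(26.21063838794117)) [429. 215.] [494. 273.]
(412, 291) 48 [12. 13. 13. 15. 16. 19.] (array([315.59907037, 159.52006171]), np.float64(13.910851378310548)) [300. 144.] [331. 175.]
(249, 246) 215 [ 15.  26.  29.  33. 103. 112.] (array([445.71832753, 520.40997763]), np.float64(30.30758186643048)) [413. 490.] [472. 559.]
roof ((638.8265380859375, 508.03399658203125), (144.3897247314453, 225.7239532470703), 41.77466583251953) 183.84808402099964
slope 2858 [-0.52299541 -0.46706392  0.71297062] [562.18928423 440.3978066  136.10589558] yaw 0.7289650735420081
```

View pics/crop.png

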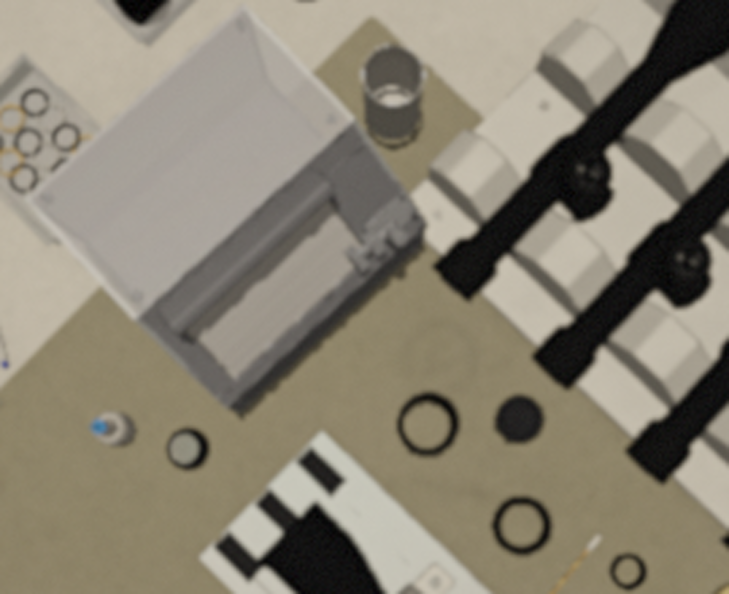

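The crop shows the tall barrel as the ring at crop (428,424), with a top at z≈74. It stands clear of the tubes and the front rack, and the bolt hardware is at crop (385,230). The roof fit and the sloping-plane fit agree to within 1 mm, giving a box origin of (603.1, 497.5) and yaw 0.729. Now a knob check and an IK plan.

```bash
cat >> h.py <<'E'
from scipy.spatial.transform import Rotation as Ro
yaw=.729; e=np.array([np.cos(yaw),np.sin(yaw),0]); f=np.array([-e[1],e[0],0]); k=np.array([0,0,1.])
S=np.array([603.1,497.5,0])-65*e+140*k
A=np.c_[(e+k)/2**.5,f,(k-e)/2**.5]      # slot axes as columns
slot=lambda *x: S+A@np.array(x,float)
def quat(z,y): return Ro.from_matrix(np.c_[np.cross(y,z),y,z]).as_quat(scalar_first=True)
qt=[quat(-A[:,2],s*f) for s in(1,-1)]; qd=[quat(-k,s*f) for s in(1,-1)]
BAR=np.array([447,333,0.])
E
python3 - <<'E'
from h import *
for n in("top","scene"):
    p=np.load(n+".npy",allow_pickle=True).item(); C=(cloud(p)-S)@A
    m=(abs(C[...,0]+28)<18)&(C[...,1]<-52)&(C[...,1]>-130)&(C[...,2]>8)&(C[...,2]<40)
    P=C[m]; P=P[P[:,1].argsort()]; print(n,len(P)); print(P.round().astype(int).tolist()[:70])
    c=(cloud(p)-BAR); 
    print("near barrel >35:",[(r,c[(np.hypot(c[...,0],c[...,1])<r+10)&(np.hypot(c[...,0],c[...,1])>r)][:,2].max().round()) for r in(30,40,50,60,70,80)])
for i in(0,1):
    for nm,x,q in(("knob+",slot(-28,-96,70),qt[i]),("knob",slot(-28,-96,18),qt[i]),("knobdrawn",slot(-28,-118,18),qt[i]),("bar+",BAR+[0,0,150],qd[i]),("bar",BAR+[0,0,39],qd[i]),("slot+",slot(-2,0,60),qt[i]),("slot",slot(-2,0,-39),qt[i])):
        j=robot.inverse_kinematics(x,q); print(i,nm,x.round(),None if j is None else np.round(j,2))
E
```

```text
top 142
[[-28, -103, 18], [-26, -102, 9], [-25, -102, 26], [-27, -102, 12], [-26, -102, 30], [-28, -101, 29], [-27, -101, 9], [-25, -101, 25], [-22, -101, 23], [-24, -100, 31], [-30, -100, 30], [-24, -99, 23], [-22, -99, 21], [-24, -99, 11], [-23, -99, 29], [-25, -99, 15], [-24, -99, 33], [-25, -98, 20], [-32, -98, 31], [-29, -98, 28], [-27, -98, 10], [-25, -98, 29], [-22, -97, 28], [-32, -97, 28], [-25, -97, 17], [-24, -96, 24], [-25, -96, 27], [-27, -96, 29], [-25, -96, 10], [-35, -96, 27], [-24, -96, 16], [-29, -95, 29], [-27, -95, 27], [-23, -95, 22], [-27, -95, 10], [-24, -95, 26], [-30, -94, 30], [-30, -94, 9], [-23, -94, 20], [-24, -94, 23], [-25, -93, 27], [-26, -93, 30], [-31, -93, 27], [-31, -92, 10], [-25, -92, 20], [-27, -92, 27], [-25, -92, 25], [-27, -92, 11], [-24, -92, 8], [-29, -91, 18], [-28, -91, 23], [-29, -90, 11], [-30, -89, 11], [-25, -89, 8], [-26, -88, 12], [-28, -87, 11], [-24, -87, 12], [-20, -86, 12], [-32, -86, 14], [-30, -86, 12], [-24, -85, 14], [-35, -85, 12], [-21, -85, 13], [-18, -85, 12], [-30, -84, 14], [-26, -84, 15], [-37, -84, 13], [-21, -83, 11
[... 1661 characters left out ...]
 0.46  0.31 -0.33]
0 bar+ [447. 333. 150.] [ 0.52  0.13  0.02  1.47  0.   -0.21]
0 bar [447. 333.  39.] [ 0.52  0.18 -0.15  1.25  0.   -0.21]
0 slot+ [522. 425. 181.] [ 0.51 -0.33 -0.59  0.54  0.15 -0.15]
0 slot [574. 472. 111.] [ 0.54 -0.07 -0.52  0.35  0.13 -0.13]
1 knob+ [567. 336. 170.] [ 0.29 -0.34 -0.61  0.57  0.31  2.82]
1 knob [594. 361. 133.] [ 0.32 -0.21 -0.59  0.45  0.28  2.84]
1 knobdrawn [609. 345. 133.] [ 0.28 -0.19 -0.57  0.46  0.31  2.81]
1 bar+ [447. 333. 150.] [0.52 0.13 0.02 1.47 0.   2.93]
1 bar [447. 333.  39.] [ 0.52  0.18 -0.15  1.25  0.    2.93]
1 slot+ [522. 425. 181.] [ 0.51 -0.33 -0.59  0.54  0.15  2.99]
1 slot [574. 472. 111.] [ 0.54 -0.07 -0.52  0.35  0.13  3.01]
```

```bash
cat >> h.py <<'E'
def log(m):
    s=robot.state(); print(m,"t%.1f"%s["time"],"slot",((np.array(s["eef_pos"])-S)@A).round(1),"gap %.3f"%s["finger_gap"],"grip %.1f"%s["grip_force"],"F",np.round(np.array(s["wrist_force"])@A,1))
E
python3 - <<'E'
from h import *
robot.set_gripper(.42,30)
robot.move_to(slot(-28,-96,75),qt[0]); log("above")
print(robot.movel(slot(-28,-96,18),rate=100,threshold=8)); log("down")
robot.set_gripper(0,30); log("gripped")
print(robot.movel(slot(-28,-119,18),rate=50,threshold=15)); log("drawn")
robot.set_gripper(.42); print(robot.movel(slot(-28,-116,75),rate=150)); log("up")
for n in("top","scene"): 
    p=read_camera(n); C=(cloud(p)-S)@A
    P=C[(abs(C[...,0]+28)<10)&(C[...,1]<-60)&(C[...,1]>-140)&(C[...,2]>20)&(C[...,2]<32)]; print(n,len(P),np.median(P,0))
E
```

```text
above t3.0 slot [-27.5 -95.5  75.1] gap 0.421 grip 0.0 F [ 0.6 -0.7  0.2]
False
down t3.7 slot [-27.7 -95.7  18. ] gap 0.420 grip 0.0 F [-0.1 -0.5  0.3]
gripped t4.0 slot [-26.9 -96.2  18.7] gap 0.131 grip 29.3 F [0.4 0.7 4.3]
False
drawn t4.7 slot [ -26.8 -115.5   18.6] gap 0.124 grip 30.0 F [-0.7  8.9 10.6]
False
up t5.5 slot [ -27.6 -116.4   75.1] gap 0.418 grip 0.0 F [-0.  -0.4 -0.3]
top 36 [ -26.22408215 -116.18299997   27.19888587]
scene 24 [ -27.13351719 -112.14947402   24.50888507]
```

Run:
```python
from h import *
robot.set_gripper(.74)
robot.move_to(BAR+[0,0,130],qd[0]); log("over")
print(robot.movel(BAR+[0,0,39],rate=110,threshold=8)); log("down")
robot.set_gripper(0,60); log("grip"); print(robot.state()["eef_pos"])
robot.movel(BAR+[0,0,190],rate=150); log("lift")
robot.move_to(slot(-2,0,95),qt[0]); log("at slot")
p=read_camera("scene"); save(p,"held"); p=read_camera("top"); save(p,"held_top")
C=(cloud(p)-S)@A
P=C[(abs(C[...,0])<45)&(abs(C[...,1])<30)&(C[...,2]>5)&(C[...,2]<100)]; print(np.percentile(P,[2,50,98],axis=0).round())
a=[cv2.imread(f"pics/{n}.png") for n in("held","held_top")]
cv2.imwrite("pics/hh.png",np.hstack([cv2.resize(a[0][100:300,160:360],(400,400)),cv2.resize(a[1][100:300,230:430],(400,400))]))
```

```text
over t6.9 slot [-120.8  -18.8  106.2] gap 0.742 grip 0.0 F [-1.6 -0.2 -0.5]
False
down t7.8 slot [-184.1  -19.    42.6] gap 0.740 grip 0.0 F [ 0.6 -0.6 -0.6]
grip t8.1 slot [-183.   -18.7   42.7] gap 0.580 grip 62.7 F [3.5 0.2 3.1]
[448.05181395 333.91462524  40.76856829]
lift t9.3 slot [-80.2 -18.6 148.6] gap 0.579 grip 62.3 F [-1.   0.1 -1.4]
at slot t10.2 slot [-3.2 -0.  94.7] gap 0.583 grip 62.4 F [-1.1  0.4 -1.3]
[[-24. -25.  57.]
 [ 18.  -1.  83.]
 [ 24.  23.  99.]]
```

View pics/hh.png

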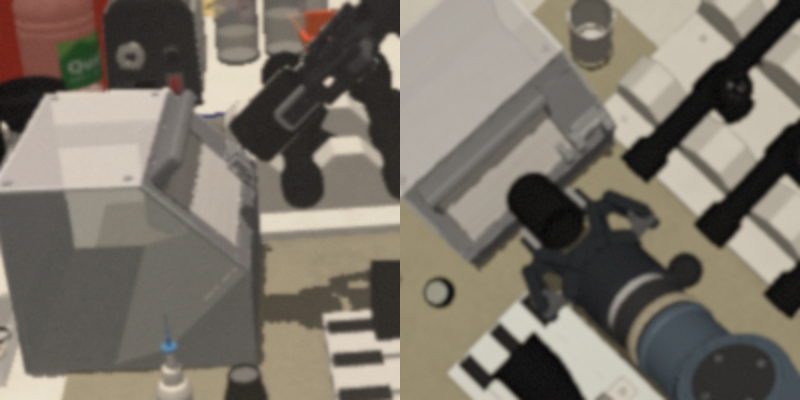

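The left half shows the barrel gripped square, its tip at about (255,125) and aligned with the slot. In the right half it is centred on the flap, with the bolt at (585,140) drawn. Next I'll insert it.

Run:
```python
from h import *
print(robot.movel(slot(-1,0,30),rate=120,threshold=10)); log("face")
hit=robot.movel(slot(-1,0,-39),rate=60,threshold=10); log("in %s"%hit)
p=read_camera("scene"); save(p,"ins")
if not hit:
    robot.set_gripper(.74,30); log("released"); robot.sleep(.5)
    q=read_camera("scene"); save(q,"rel")
    print(robot.movel(slot(-1,0,110),rate=130,threshold=10)); log("out"); robot.sleep(.4)
q=read_camera("scene"); save(q,"aft"); t=read_camera("top"); save(t,"aft_top")
a=[cv2.imread(f"pics/{n}.png") for n in("ins","aft","aft_top")]
C=[cv2.resize(x[100:300,c:c+133],(266,400)) for x,c in((a[0],170),(a[1],170),(a[2],220))]
cv2.imwrite("pics/ii.png",np.hstack(C))
```

```text
False
face t10.9 slot [-1.2 -0.  29.8] gap 0.580 grip 62.4 F [-1.5  0.2  0.1]
in False t12.2 slot [ -0.4  -0.  -38.7] gap 0.584 grip 62.4 F [-1.6  0.  -1.2]
released t12.6 slot [  1.1  -0.2 -38.3] gap 0.742 grip 0.3 F [-0.4  0.3  0.2]
False
out t14.4 slot [ -2.    0.  109.3] gap 0.738 grip 0.0 F [-0.2  0.5  0. ]
```

View pics/ii.png

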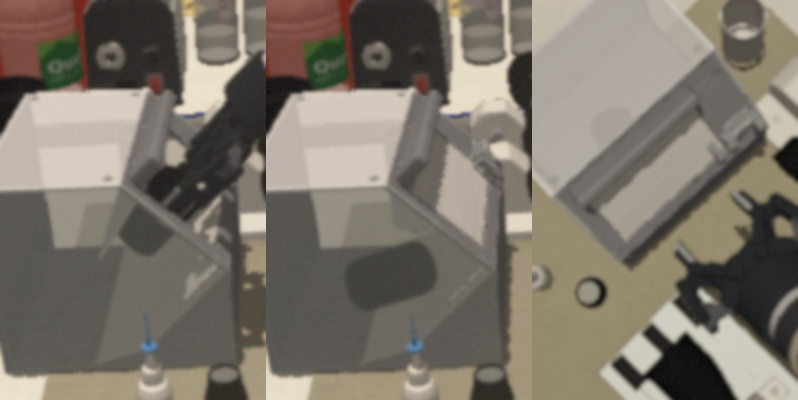

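The left panel shows the barrel through the open flap. The middle and right panels show it inside the box at about (390,275), with the flap shut flush. Now I'll shoot the bolt.

Run:
```python
from h import *
robot.set_gripper(.42,30)
robot.move_to(slot(-28,-116,75),qt[0])
print(robot.movel(slot(-28,-116,18),rate=100,threshold=8)); log("down")
robot.set_gripper(0,30); log("gripped")
print(robot.movel(slot(-28,-91,18),rate=50,threshold=15)); robot.sleep(.2); log("home")
robot.set_gripper(.42); robot.movel(slot(-28,-96,75),rate=150); robot.movel(slot(-60,-40,200),rate=200); log("up")
for n in("scene","top"): 
    p=read_camera(n); save(p,"f"+n); C=(cloud(p)-S)@A
    P=C[(abs(C[...,0]+28)<10)&(C[...,1]<-60)&(C[...,1]>-140)&(C[...,2]>20)&(C[...,2]<32)]; print(n,len(P),np.median(P,0))
    for q in("tall_barrel_center","short_barrel_center","stopper_center"):
        for d in look_for(q,p)[:1]: print(q,round(d["confidence"],2),np.round(d["rect"]))
a=[cv2.imread(f"pics/f{n}.png") for n in("scene","top")]
cv2.imwrite("pics/ff.png",np.hstack([cv2.resize(a[0][130:290,160:320],(400,400),interpolation=2),cv2.resize(a[1][100:300,220:420],(400,400),interpolation=2)]))
```

```text
False
down t16.6 slot [ -27.3 -115.4   18.2] gap 0.424 grip 0.0 F [0.5 0.4 0.5]
gripped t16.9 slot [ -26.8 -115.4   18.8] gap 0.125 grip 29.4 F [-0.4  3.1  6.4]
False
home t17.8 slot [-26.9 -95.1  18.9] gap 0.125 grip 29.4 F [-0.6 -6.6  5. ]
up t19.5 slot [-60.8 -40.  199.1] gap 0.421 grip 0.0 F [ 0.  -0.1  0.4]
scene 30 [-27.15477582 -92.32366659  24.60022677]
short_barrel_center 0.49 [410. 232.  22.   8.]
stopper_center 0.66 [370. 221.  22.  18.]
top 34 [-25.86071122 -95.96856269  27.44649091]
short_barrel_center 0.28 [321. 169.  15.  10.]
stopper_center 0.56 [372. 236.  14.  16.]
```

View pics/ff.png

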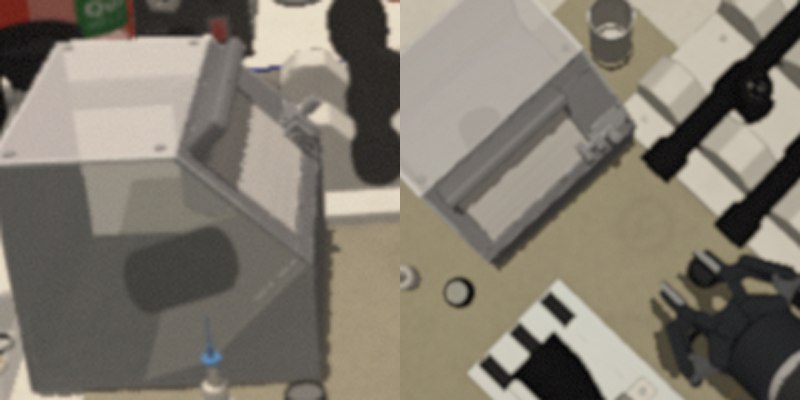

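The left half shows the barrel inside the box with the flap shut. The right half shows the bolt back at its home position, around (600,140). The knob travelled about 20 mm and met the stop at 6.6 N, well above its 1.5 N friction. I'm handing the job in.

```bash
python3 -c "
from cell import robot
print(robot.finish_job())"
```

```text
the job is handed in; nothing more can be done
None
```

The job is handed in, about 20 s by the robot's clock: the tall barrel is in the dust box, the flap snapped shut behind it, the bolt is back home against its stop, and the short barrel and stopper were not touched.

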